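Load the label unwinder and hold its tension arm at the stop

ROBOT

A 7-joint arm with a two-finger parallel gripper is mounted at the origin on a cart in front of the work surface, level with it; the furniture and walls round the work are solid. World frame = base frame: x ahead of the robot, y to its left, z up, the work surface at z = 0. Lengths are in m, angles in rad, forces in N, time in s.
With the tool pointing down it reaches from about 0.4 to 0.85 m from the base axis. Payload 10.4 kg.
Tool frame: the origin (TCP) lies between the finger pads; the fingertips stand tcp_to_tips ahead of it and the grasp point (between the pads) lies 8 mm behind it (tcp_to_tips is the distance from the TCP to the fingertips, in m); z points along the fingers, y is the line along which they close (so a half turn about z gives the same grasp; the last joint's range is limited). The gripper opens to 85 mm and grips with 20 to 120 N. Pads are 22 mm wide; open, the fingers measure 114 mm over their backs; the gripper's body (76 mm by 85 mm) begins 54 mm behind the grasp point. The pads swing forward as they close: fully open they stand 13 mm farther back than shut.
Start: joints at [1.108, 0.332, -0.065, 1.46, 0.022, 1.35, -0.088], TCP at [0.266, -0.566, 0.242] pointing down, gripper open.
Joint ranges: [-2.6, 2.6], [-0.5, 2.12], [-1.47, 1.34], [0.16, 2.42], [-1.27, 4.41], [0.06, 2.06], [-2.6, 2.6]. Speed limits (rad/s): [2.22, 2.22, 2.79, 2.79, 3.14, 3.14, 3.14].

INTERFACE

Orientations are given as a unit quaternion [x, y, z, w].
In Python, from workcell import * gives the robot as it stands.
- The arm moves only by the tool apply_moves, never from a script. Its argument "rows" is a list of rows, each an object of numbers: "x", "y", "z": the shift along the tool's x, y, z in mm; "ax", "ay", "az": the turn, a rotation vector about the tool's x, y, z in degrees; "gripper": the closure, from 0 (fully open) to 1 (shut). A call has 1 to 5 rows; each row shifts and turns the commanded pose from where the row before left it, along the tool's axes as they then stand; what a row does not reach is not made up. A row lasts 1/12 s, in which the tool goes at most 41.7 mm and 7.16 degrees, less where a joint would pass 70% of its speed; a pose out of reach is approached as far as the arm can. A call with a gripper value outside its range is refused whole. The fingers move at their own pace and stop on an object; "newtons" is the grip in N (left out, the last holds). Time passes only in rows, so rows that do not move let the fingers close. It gives the time, the measured TCP pose, the force, the opening and the grip force at its end, in the units of the state.
- get_obs(): the state, without advancing time (a new reading comes with each control period).
- camera(name): name is "side" or "top"; returns a dict with "color" (384x512x3 uint8, red, green, blue), "fov_y" (degrees; the focal length in pixels is half the picture's height over the tangent of half this angle, whatever the lens; pixels are square), "cx", "cy" (the principal point, pixels), "rvec" (rotation vector, rad) and "tvec" (3), from world to camera coordinates, as OpenCV has them. Camera axes: x right, y down, z forward; pixel columns grow to the right and rows downward; lengths in m; the calibration is good to about 2 mm. A picture is of the moment at which its call begins. There is no depth.
- hand_in(): hands the job in; it is judged then, once.
The state is a dict: "clock": time; "joint_pos": joint angles; "joint_velocities": joint speeds; "tau": joint torques, N m; "position": TCP position; "ee_rot": TCP orientation; "ft_force": force on the tool from outside, world axes, zero at the start; "torque": the same for the moment, N m; "grip_width": opening from 0.0 (shut) to 1.0 (fully open); "grasp_force": force on a finger pad.
Only numpy, scipy, OpenCV 4.12 (cv2) and the standard library are available. Lean on these libraries where they do the work, as an engineer would, in place of code of your own. Each camera call takes 0.05 s, during which the arm holds its last target. There are 200 camera calls.

TASK

Set the label roll upright on the unwinder's black hub, pushed down flat on the turntable, and leave it there. Then take the orange guide roller at the end of the blue spring-loaded tension arm, swing it forward (clockwise seen from above) all the way to its stop, and finish while still holding it there with the gripper so that I can thread the labels: do not let it go. Leave the dropper bottle, the swab carton and the beaker standing where they are.

Things in the scene. Friction and masses are not known exactly. Their poses are not given: they have to be found in the camera images.
- roll_center (a point): centre of the loose label roll, a white paper cylinder with two blue bands standing on end on the worktop: outer diameter 58 mm, height 50 mm (the centre is 25 mm above its underside), bore 28 mm right through, about 0.13 kg
- unwinder: the label unwinder, fixed to the worktop: grey base plate 150 mm (its x) by 255 mm (its y), top 12 mm above the worktop. Origin at plate centre on the worktop; its x points away from the front edge of the plate, y to the left, z up. Turntable and hub are on its left part, pivot body of the arm on its right part. At rest the blue arm sticks out to the right of the plate; at its stop it points to the front
- hub_seat (a point): where the underside of the seated roll's centre belongs: on the hub's axis, on top of the aluminium turntable (76 mm across), 18 mm above the worktop. The fixed black hub is 23 mm in diameter, tapers over its top 8 mm to 12 mm, and stands 40 mm above this point
- pivot_axis (a point): point on the vertical pivot axis of the tension arm, at the height of roller_mid (85 mm above the worktop)
- tension_arm (a joint): angle of the tension arm about its vertical pivot, rad: 0 at rest, grows clockwise seen from above, 1.40 at the forward stop. The guide roller is 110 mm from the pivot. The spring pulls it back to rest: about 3 N at the roller at rest, 7 N at the stop. Turning it by d turns the line from pivot_axis to roller_mid by -d about z
- roller_mid (a point): point on the axis of the upright orange guide roller at the end of the tension arm, at a good height to take it, 85 mm above the worktop. The roller is 18 mm in diameter, its top is at 111 mm and the arm's top face under it at 43 mm. It moves with the arm and spins freely on its own axis
- guide_roller: the same guide roller; origin on its axis at its lower end, 43 mm above the worktop
- wash_bottle: bystander: white dropper bottle, 43 mm across, 128 mm tall, origin at its underside
- carton: bystander: white swab carton 78 x 88 x 51 mm, origin at its underside
- beaker: bystander: clear beaker, 71 mm across, 112 mm tall, origin at its underside
- label_roll: the label roll; origin at the centre of its underside, z along its axis
There are look-alikes about, which are no part of the job. What is shaped like the label_roll but green is not meant.

How it is judged:
By the outcome, as a careful person would: the job done as asked, in the order asked, and still so for the second after the job is handed in, while the arm keeps its last pose, push and grip.
It also fails if it takes over 51 s, if anything falls off the work surface, if the arm or the gripper's body presses on something with over 40 N, if the wrist force passes 120 N, or if a joint passes its speed limit or range.

## Working session

There is one attempt and no reset: what is moved stays moved. The work goes in short steps, Python scripts to look and compute and a tool call to move; the robot and the scene stay as the last step left them, time stands still between calls to the robot, and variables do not carry over. Pictures are saved under pics/ and viewed, at most 10 in all, crops included, and the job is handed in when it is done.

Besides the shell and the picture viewer there is one more tool, called after ">>>" as name(argument=value, ...) on one line, values as JSON. apply_moves: Moves the arm, as the interface text tells. Its arguments: {"type":"object","properties":{"rows":{"type":"array","items":{"type":"object","properties":{"x":{"type":"number"},"y":{"type":"number"},"z":{"type":"number"},"ax":{"type":"number"},"ay":{"type":"number"},"az":{"type":"number"},"gripper":{"type":"number"}}}},"newtons":{"type":"number"}},"required":["rows"]}

```bash
ls; mkdir -p pics; cat > h.py <<'E'
from workcell import *
import numpy as np, cv2
from scipy.spatial.transform import Rotation as R
def cam(n):
    c=camera(n); c['color']=np.asarray(c['color']); return c
def par(c):
    h=c['color'].shape[0]; f=h/2/np.tan(np.radians(c['fov_y'])/2)
    return f,cv2.Rodrigues(np.array(c['rvec'],float))[0],np.array(c['tvec'],float).ravel()
def ray(c,u,v):
    f,Rm,t=par(c); d=Rm.T@np.array([(u-c['cx'])/f,(v-c['cy'])/f,1]); return -Rm.T@t,d/np.linalg.norm(d)
def onz(c,u,v,z):
    o,d=ray(c,u,v); return o+d*(z-o[2])/d[2]
def proj(c,p):
    f,Rm,t=par(c); q=Rm@np.array(p,float)+t; return np.array([c['cx']+f*q[0]/q[2],c['cy']+f*q[1]/q[2]])
def save(c,n): cv2.imwrite('pics/'+n+'.png',c['color'][:,:,::-1])
def totool(d,o=None):
    s=get_obs() if o is None else o
    return R.from_quat(s['ee_rot']).inv().apply(d)
E
cat > a.py <<'E'
from h import *
o=get_obs(); print({k:np.round(v,3) for k,v in o.items()})
print(R.from_quat(o['ee_rot']).as_matrix().round(3))
import workcell
print([n for n in dir(workcell) if n[0]!='_'], globals().get('tcp_to_tips'))
ims=[]
for n in('top','side'):
    c=cam(n); save(c,n+'0'); f,Rm,t=par(c); print(n,f,c['cx'],c['cy'],(-Rm.T@t).round(3),Rm.round(2).tolist()); 
E
python3 a.py
```

```text
pics
{'clock': np.float64(0.0), 'joint_pos': array([ 1.108,  0.333, -0.065,  1.461,  0.022,  1.35 , -0.088]), 'joint_velocities': array([-0.001,  0.   ,  0.001, -0.002,  0.   , -0.   , -0.   ]), 'tau': array([-1.0000e-03, -6.2544e+01,  4.9000e-02, -3.9160e+01,  1.6000e-02,
        1.0000e-02, -0.0000e+00]), 'position': array([ 0.266, -0.565,  0.242]), 'ee_rot': array([ 0.976,  0.218, -0.   , -0.001]), 'ft_force': array([ 0.191, -0.262, -0.923]), 'torque': array([-0.014, -0.017, -0.048]), 'grasp_force': np.float64(0.0), 'grip_width': np.float64(0.999)}
[[ 0.905  0.426 -0.001]
 [ 0.426 -0.905  0.001]
 [-0.    -0.001 -1.   ]]
['MotionError', 'camera', 'get_obs', 'hand_in', 'tcp_to_tips'] 0.011
top 456.11538467682044 258.5493153407978 187.4550670469735 [0.386 0.166 1.818] [[0.02, -1.0, 0.02], [-0.99, -0.02, -0.11], [0.11, -0.02, -0.99]]
side 498.1408779891656 257.23994842349623 192.90840817740454 [0.033 1.449 0.712] [[-0.92, -0.38, 0.0], [-0.16, 0.38, -0.91], [0.35, -0.84, -0.41]]
```

View pics/top0.png

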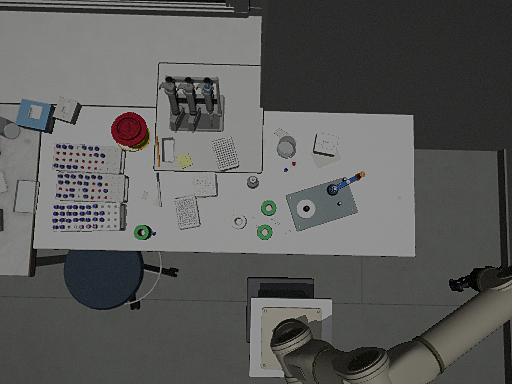

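View pics/side0.png

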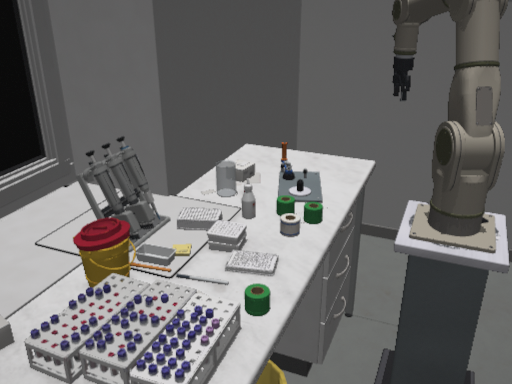

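The top view shows the white roll at about (239,222), with green look-alikes at (268,208) and (264,232). The hub is at (306,209) on the plate, the orange roller at (362,174), the beaker at (286,147), the carton at (325,143) and the bottle at (253,182). In the side view the roll is at (290,224), the hub at (300,187) and the roller at (284,152).

```bash
cat > b.py <<'E'
from h import *
t=cam('top'); s=cam('side')
def comps(c,m,box,mina=3):
    x0,y0,x1,y1=box; k=np.zeros(m.shape,np.uint8); k[y0:y1,x0:x1]=m[y0:y1,x0:x1]
    n,l,st,ce=cv2.connectedComponentsWithStats(k)
    return [(st[i,4],ce[i].round(1).tolist(),st[i,:4].tolist()) for i in range(1,n) if st[i,4]>=mina]
for c,nm,bh,bo in((t,'top',(285,180,360,232),(350,165,372,185)),(s,'side',(280,170,320,200),(275,138,295,175))):
    im=c['color'].astype(int); r,g,b=im[...,0],im[...,1],im[...,2]
    print(nm,'dark',comps(c,im.max(2)<60,bh)); print('orange',comps(c,(r>g+40)&(r>b+40),bo))
    print('blue',comps(c,(b>r+45)&(b>g+20),(270,140,372,215)))
im=t['color'].astype(int)
hsv=cv2.cvtColor(t['color'],cv2.COLOR_RGB2HSV)
plate=(hsv[...,1]>30)&(im.max(2)<170)&(im.max(2)>70)
k=np.zeros(plate.shape,np.uint8);k[175:235,280:362]=plate[175:235,280:362]
cs=max(cv2.findContours(k,cv2.RETR_EXTERNAL,cv2.CHAIN_APPROX_NONE)[0],key=cv2.contourArea)
rc=cv2.minAreaRect(cs); bx=cv2.boxPoints(rc); print('plate',rc); P=[onz(t,*p,.012)[:2].round(3).tolist() for p in bx]; print(P)
for nm,u,v,z in(('roll',239,222,.05),('hub',306,209,.058),('roller',362,174,.111),('bottle',253,182,.1),('beaker',286,147,.112),('carton',325,143,.051),('g1',268,208,.05),('g2',264,232,.05)):
    print(nm,onz(t,u,v,z).round(3))
A=cv2.resize(t['color'][130:245,225:375],None,fx=5.3,fy=5.2,interpolation=cv2.INTER_CUBIC)
cv2.imwrite('pics/c1.png',A[:,:,::-1])
B=cv2.resize(s['color'][135:245,225:335],None,fx=5.4,fy=5.4,interpolation=cv2.INTER_CUBIC)
cv2.imwrite('pics/c2.png',B[:,:,::-1])
E
python3 b.py
```

```text
top dark [(np.int32(5), [343.4, 180.2], [342, 180, 4, 2]), (np.int32(72), [331.2, 189.9], [327, 184, 12, 12]), (np.int32(9), [338.2, 203.8], [337, 202, 4, 4]), (np.int32(29), [306.0, 208.4], [303, 206, 7, 6])]
orange [(np.int32(17), [361.7, 174.1], [359, 172, 6, 5]), (np.int32(8), [356.1, 176.0], [355, 174, 3, 5])]
blue [(np.int32(5), [285.2, 170.4], [284, 170, 3, 2]), (np.int32(28), [352.1, 179.0], [348, 176, 9, 7]), (np.int32(40), [341.3, 184.7], [336, 181, 11, 9]), (np.int32(11), [331.6, 189.5], [330, 186, 5, 7])]
side dark [(np.int32(9), [304.7, 171.6], [304, 170, 3, 4]), (np.int32(73), [288.2, 175.8], [283, 172, 12, 8]), (np.int32(60), [299.6, 185.2], [297, 180, 6, 11])]
orange [(np.int32(10), [283.9, 143.0], [282, 142, 5, 3]), (np.int32(17), [283.8, 157.1], [282, 153, 5, 7])]
blue [(np.int32(3), [282.7, 161.3], [282, 161, 2, 2]), (np.int32(5), [284.6, 165.8], [284, 165, 2, 3]), (np.int32(4), [286.5, 170.5], [286, 170, 2, 2]), (np.int32(3), [290.7, 170.7], [290, 170, 2, 2])]
plate ((338.0769348144531, 186.8846435546875), (6.307693004608154, 17.307695388793945), 67.38013458251953)
[[0.588, -0.143], [0.617, -0.207], [0.594, -0.217], [0.565, -0.153]]
roll [0.441 0.211 0.05 ]
hub [ 0.497 -0.047  0.058]
roller [ 0.631 -0.252  0.111]
bottle [0.592 0.161 0.1  ]
beaker [0.727 0.038 0.112]
carton [ 0.76  -0.12   0.051]
g1 [0.498 0.1   0.05 ]
g2 [0.405 0.113 0.05 ]
```

View pics/c1.png

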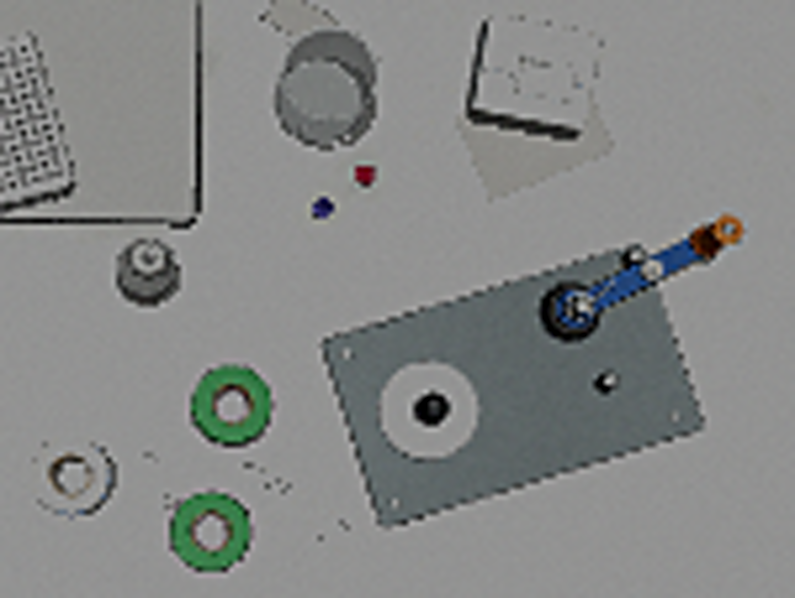

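View pics/c2.png

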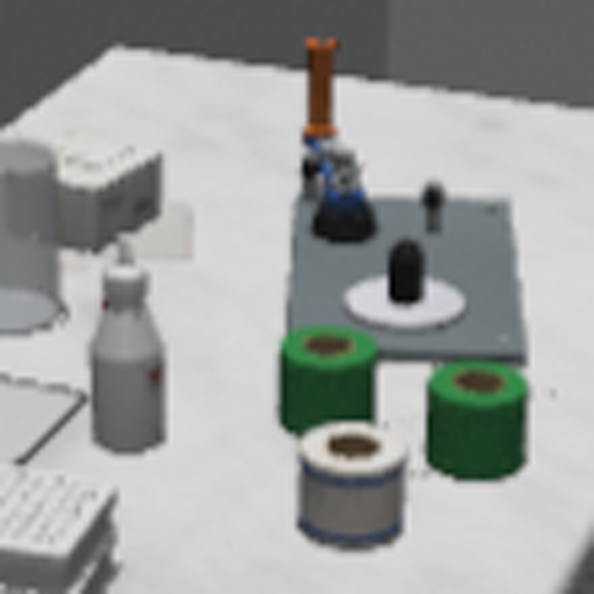

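The crops confirm the roll bore at (238.8,221.5), hub (306.2,208.6), roller (362.2,174) and pivot (332.7,189.6). In the side view the roll top is at (290.6,217.4), the hub top at (300.4,180) and the roller top at (284.4,143). I'll cross-check the two views.

```bash
cat > c.py <<'E'
from h import *
t=cam('top'); s=cam('side')
def tri(a,b):
    o1,d1=ray(t,*a);o2,d2=ray(s,*b)
    k=np.linalg.lstsq(np.c_[d1,-d2],o2-o1,rcond=None)[0]
    p,q=o1+k[0]*d1,o2+k[1]*d2; return ((p+q)/2).round(3),np.linalg.norm(p-q).round(4)
for n,a,b,z in(('roll',(238.4,221.2),(290.2,217),.05),('hub',(306,208.4),(300,180),.058),('roller',(361.8,173.7),(284,142.7),.111)):
    print(n,onz(t,*a,z).round(3),onz(s,*b,z).round(3),tri(a,b))
print('table',onz(t,305.7,208.2,.018).round(3),'pivbase',onz(t,332.3,189.2,.04).round(3))
C=np.array([onz(t,225+u/5.3-.4,130+v/5.2-.4,.012)[:2] for u,v in((325,342),(640,247),(703,428),(385,525))])
print('plate',C.round(3).tolist(),C.mean(0).round(3),[np.linalg.norm(C[i]-C[i-1]).round(3) for i in range(4)])
E
python3 c.py
```

```text
roll [0.444 0.213 0.05 ] [0.444 0.212 0.05 ] (array([0.444, 0.213, 0.051]), np.float64(0.0004))
hub [ 0.499 -0.047  0.058] [ 0.499 -0.048  0.058] (array([ 0.499, -0.047,  0.058]), np.float64(0.0001))
roller [ 0.632 -0.251  0.111] [ 0.631 -0.251  0.111] (array([ 0.632, -0.251,  0.111]), np.float64(0.0009))
table [ 0.502 -0.051  0.018] pivbase [ 0.578 -0.152  0.04 ]
plate [[0.552, 0.028], [0.631, -0.209], [0.493, -0.257], [0.414, -0.019]] [ 0.522 -0.114] [np.float64(0.146), np.float64(0.25), np.float64(0.146), np.float64(0.251)]
```

>>> apply_moves(rows=[{"x":20,"y":-32},{"x":20,"y":-36},{"x":20,"y":-36},{"x":20,"y":-36},{"x":20,"y":-36}])

```text
invalid input at $.rows[0]: expected keys x, y, z, ax, ay, az, gripper
```

>>> apply_moves(rows=[{"x":30,"y":-26,"z":0,"ax":0,"ay":0,"az":0,"gripper":0},{"x":30,"y":-26,"z":0,"ax":0,"ay":0,"az":0,"gripper":0},{"x":30,"y":-26,"z":0,"ax":0,"ay":0,"az":0,"gripper":0},{"x":30,"y":-26,"z":0,"ax":0,"ay":0,"az":0,"gripper":0},{"x":30,"y":-26,"z":0,"ax":0,"ay":0,"az":0,"gripper":0}])

```text
clock: 0.72
position: [0.3468, -0.3822, 0.2423]
ee_rot: [0.976, 0.218, -0.0, 0.0]
ft_force: [0.6, -0.5, -0.0]
grip_width: 1.003
grasp_force: 0.0
```

>>> apply_moves(rows=[{"x":30,"y":-26,"z":0,"ax":0,"ay":0,"az":0,"gripper":0},{"x":30,"y":-26,"z":0,"ax":0,"ay":0,"az":0,"gripper":0},{"x":30,"y":-26,"z":0,"ax":0,"ay":0,"az":0,"gripper":0},{"x":30,"y":-26,"z":0,"ax":0,"ay":0,"az":0,"gripper":0},{"x":30,"y":-26,"z":0,"ax":0,"ay":0,"az":0,"gripper":0}])

```text
clock: 1.13
position: [0.4272, -0.2007, 0.2426]
ee_rot: [0.976, 0.218, 0.0, 0.0]
ft_force: [1.2, -1.5, -0.1]
grip_width: 1.002
grasp_force: 0.0
```

>>> apply_moves(rows=[{"x":18,"y":-35,"z":0,"ax":0,"ay":0,"az":0,"gripper":0},{"x":18,"y":-35,"z":0,"ax":0,"ay":0,"az":0,"gripper":0},{"x":18,"y":-35,"z":0,"ax":0,"ay":0,"az":0,"gripper":0},{"x":18,"y":-35,"z":0,"ax":0,"ay":0,"az":0,"gripper":0},{"x":18,"y":-35,"z":0,"ax":0,"ay":0,"az":0,"gripper":0}])

```text
clock: 1.55
position: [0.4334, -0.004, 0.2425]
ee_rot: [0.976, 0.218, 0.0, 0.0]
ft_force: [0.4, -0.5, -0.8]
grip_width: 1.002
grasp_force: 0.0
```

>>> apply_moves(rows=[{"x":17,"y":-32,"z":0,"ax":0,"ay":0,"az":0,"gripper":0},{"x":17,"y":-32,"z":0,"ax":0,"ay":0,"az":0,"gripper":0},{"x":17,"y":-32,"z":0,"ax":0,"ay":0,"az":0,"gripper":0},{"x":17,"y":-32,"z":0,"ax":0,"ay":0,"az":0,"gripper":0},{"x":17,"y":-32,"z":0,"ax":0,"ay":0,"az":0,"gripper":0}])

```text
clock: 1.97
position: [0.4423, 0.1768, 0.2426]
ee_rot: [0.976, 0.218, 0.0, 0.0]
ft_force: [-0.1, -1.0, 0.4]
grip_width: 1.001
grasp_force: 0.0
```

>>> apply_moves(rows=[{"x":17,"y":-32,"z":0,"ax":0,"ay":0,"az":0,"gripper":0},{"x":0,"y":0,"z":40,"ax":0,"ay":0,"az":0,"gripper":0},{"x":0,"y":0,"z":40,"ax":0,"ay":0,"az":0,"gripper":0},{"x":0,"y":0,"z":40,"ax":0,"ay":0,"az":0,"gripper":0},{"x":0,"y":0,"z":0,"ax":0,"ay":0,"az":0,"gripper":0}])

```text
clock: 2.38
position: [0.4405, 0.2093, 0.116]
ee_rot: [0.976, 0.218, -0.005, 0.0]
ft_force: [-1.7, -1.0, -1.3]
grip_width: 1.0
grasp_force: 0.0
```

```bash
cat > d.py <<'E'
from h import *
s=cam('side'); t=cam('top')
A=cv2.resize(s['color'][150:260,220:350],None,fx=4.5,fy=4.5,interpolation=cv2.INTER_CUBIC)
B=cv2.resize(t['color'][180:255,205:285],None,fx=4.5,fy=4.5,interpolation=cv2.INTER_CUBIC)
B=cv2.copyMakeBorder(B,0,A.shape[0]-B.shape[0],0,0,cv2.BORDER_CONSTANT) if A.shape[0]>B.shape[0] else B[:A.shape[0]]
cv2.imwrite('pics/d1.png',np.hstack([A,B])[:,:,::-1][:,:800])
o=get_obs(); print(o['position'].round(4),o['joint_pos'].round(2)); print('to roll tool mm',totool((np.array([.444,.2125,.026])-o['position'])*1000,o).round(1))
E
python3 d.py
```

```text
[0.4439 0.2113 0.1226] [ 0.22  0.25 -0.84  1.91  0.21  1.07 -1.83]
to roll tool mm [ 0.8 -1.  96.6]
```

View pics/d1.png

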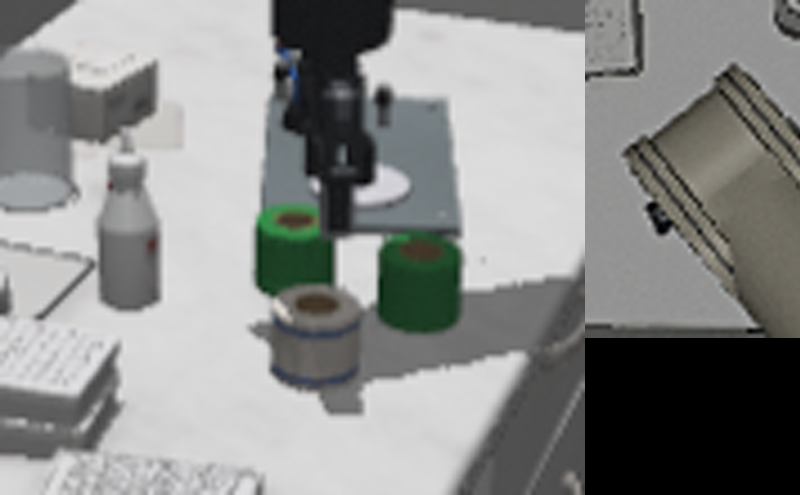

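The picture shows the gripper above the roll (side crop, roll at (315,335)), with the fingers well clear of both green rolls. I'll descend and grip.

>>> apply_moves(rows=[{"x":0,"y":-1,"z":40,"ax":0,"ay":0,"az":0,"gripper":0},{"x":0,"y":0,"z":36,"ax":0,"ay":0,"az":0,"gripper":0},{"x":0,"y":0,"z":20,"ax":0,"ay":0,"az":0,"gripper":0},{"x":0,"y":0,"z":0,"ax":0,"ay":0,"az":0,"gripper":0},{"x":0,"y":0,"z":0,"ax":0,"ay":0,"az":0,"gripper":0.2}], newtons=40)

```text
clock: 2.9
position: [0.4453, 0.2127, 0.0285]
ee_rot: [0.976, 0.218, 0.001, -0.0]
ft_force: [0.8, 0.1, 0.6]
grip_width: 0.887
grasp_force: 0.0
```

>>> apply_moves(rows=[{"x":0,"y":0,"z":0,"ax":0,"ay":0,"az":0,"gripper":0.5},{"x":0,"y":0,"z":0,"ax":0,"ay":0,"az":0,"gripper":0.5},{"x":0,"y":0,"z":0,"ax":0,"ay":0,"az":0,"gripper":0.5},{"x":0,"y":0,"z":0,"ax":0,"ay":0,"az":0,"gripper":0.5},{"x":0,"y":0,"z":0,"ax":0,"ay":0,"az":0,"gripper":0.5}])

```text
clock: 3.32
position: [0.4461, 0.2131, 0.0296]
ee_rot: [0.976, 0.218, 0.002, 0.0]
ft_force: [-1.6, -1.4, 12.6]
grip_width: 0.665
grasp_force: 40.4
```

>>> apply_moves(rows=[{"x":0,"y":0,"z":-15,"ax":0,"ay":0,"az":0,"gripper":0.5},{"x":0,"y":0,"z":-30,"ax":0,"ay":0,"az":0,"gripper":0.5},{"x":0,"y":0,"z":-35,"ax":0,"ay":0,"az":0,"gripper":0.5},{"x":0,"y":0,"z":-20,"ax":0,"ay":0,"az":0,"gripper":0.5},{"x":-4,"y":18,"z":0,"ax":0,"ay":0,"az":0,"gripper":0.5}], newtons=50)

```text
clock: 3.73
position: [0.45, 0.1989, 0.1331]
ee_rot: [0.975, 0.22, 0.005, -0.001]
ft_force: [-0.1, 0.6, -1.0]
grip_width: 0.659
grasp_force: 53.5
```

>>> apply_moves(rows=[{"x":-8,"y":34,"z":0,"ax":0,"ay":0,"az":0,"gripper":0.5},{"x":-8,"y":34,"z":0,"ax":0,"ay":0,"az":0,"gripper":0.5},{"x":-8,"y":34,"z":0,"ax":0,"ay":0,"az":0,"gripper":0.5},{"x":-8,"y":34,"z":0,"ax":0,"ay":0,"az":0,"gripper":0.5},{"x":-8,"y":34,"z":0,"ax":0,"ay":0,"az":0,"gripper":0.5}])

```text
clock: 4.15
position: [0.4851, 0.0217, 0.1287]
ee_rot: [0.976, 0.218, 0.002, 0.001]
ft_force: [1.2, -0.3, -1.0]
grip_width: 0.659
grasp_force: 53.5
```

>>> apply_moves(rows=[{"x":-8,"y":34,"z":0,"ax":0,"ay":0,"az":0,"gripper":0.5},{"x":-8,"y":34,"z":0,"ax":0,"ay":0,"az":0,"gripper":0.5},{"x":0,"y":0,"z":0,"ax":0,"ay":0,"az":0,"gripper":0.5},{"x":0,"y":0,"z":0,"ax":0,"ay":0,"az":0,"gripper":0.5}])

```text
clock: 4.48
position: [0.4995, -0.047, 0.1281]
ee_rot: [0.976, 0.216, 0.001, 0.001]
ft_force: [-0.5, 0.9, -2.2]
grip_width: 0.66
grasp_force: 53.5
```

```bash
cat > e.py <<'E'
from h import *
import sys
s=cam('side')
A=cv2.resize(s['color'][140:220,250:350],None,fx=7,fy=7,interpolation=cv2.INTER_CUBIC)
cv2.imwrite('pics/%s.png'%sys.argv[1],A[:,:,::-1])
o=get_obs(); p=o['position']; print(p.round(4),o['joint_pos'].round(2),o['ft_force'].round(1),R.from_quat(o['ee_rot']).as_matrix()[:,:2].T.round(3).tolist()); print('to hub tool mm',totool((np.array([.500,-.048,p[2]])-p)*1000,o).round(1))
cr=lambda q:((proj(s,q)-[250,140]+.5)*7-.5).round(0)
z=p[2]-.0296; print('expected crop px roll bottom/top',cr([p[0],p[1],z]),cr([p[0],p[1],z+.05]),'hub top',cr([.5,-.048,.058]))
E
python3 e.py e1
```

```text
[ 0.4993 -0.0452  0.1279] [ 0.61  0.22 -0.67  1.89  0.16  1.07 -1.26] [-0.9  0.6 -1.1] [[0.905, 0.425, 0.002], [0.425, -0.905, 0.001]]
to hub tool mm [-0.6  2.9  0. ]
expected crop px roll bottom/top [354. 207.] [358. 109.] hub top [351. 282.]
```

View pics/e1.png

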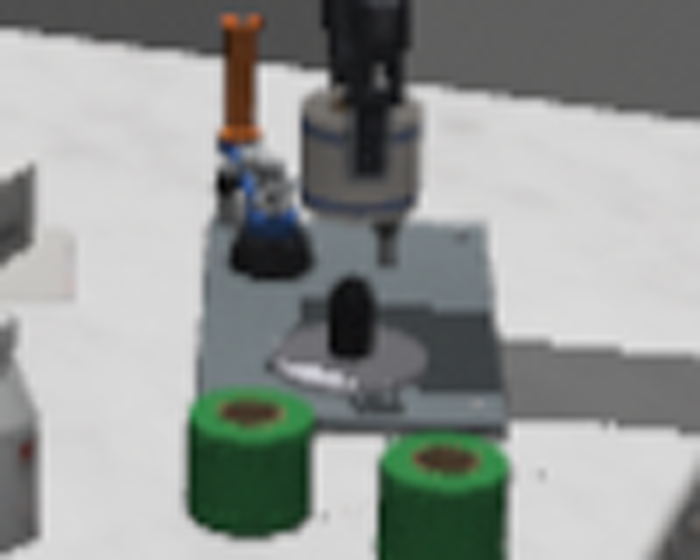

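The picture shows the gripped roll hanging upright above the hub: the roll axis is near column 359 and the hub top at (351,280). It sits about 1.5 mm towards tool -x in the grip. I'll correct by +1 and +3 mm, then descend.

>>> apply_moves(rows=[{"x":1,"y":3,"z":15,"ax":0,"ay":0,"az":0,"gripper":0.5},{"x":0,"y":0,"z":18,"ax":0,"ay":0,"az":0,"gripper":0.5},{"x":0,"y":0,"z":7,"ax":0,"ay":0,"az":0,"gripper":0.5},{"x":0,"y":0,"z":5,"ax":0,"ay":0,"az":0,"gripper":0.5},{"x":0,"y":0,"z":3,"ax":0,"ay":0,"az":0,"gripper":0.5}])

```text
clock: 4.95
position: [0.5009, -0.0463, 0.0785]
ee_rot: [0.976, 0.219, 0.0, -0.0]
ft_force: [0.3, 0.2, -0.5]
grip_width: 0.658
grasp_force: 53.5
```

>>> apply_moves(rows=[{"x":0,"y":0,"z":4,"ax":0,"ay":0,"az":0,"gripper":0.5},{"x":0,"y":0,"z":4,"ax":0,"ay":0,"az":0,"gripper":0.5},{"x":0,"y":0,"z":0,"ax":0,"ay":0,"az":0,"gripper":0.5}])

```text
clock: 5.2
position: [0.5007, -0.0472, 0.07]
ee_rot: [0.976, 0.218, -0.0, -0.0]
ft_force: [0.7, -0.2, 0.1]
grip_width: 0.663
grasp_force: 53.6
```

>>> apply_moves(rows=[{"x":0,"y":0,"z":6,"ax":0,"ay":0,"az":0,"gripper":0.5},{"x":0,"y":0,"z":6,"ax":0,"ay":0,"az":0,"gripper":0.5},{"x":0,"y":0,"z":6,"ax":0,"ay":0,"az":0,"gripper":0.5},{"x":0,"y":0,"z":4,"ax":0,"ay":0,"az":0,"gripper":0.5},{"x":0,"y":0,"z":1,"ax":0,"ay":0,"az":0,"gripper":0.5}])

```text
clock: 5.62
position: [0.5004, -0.0474, 0.0476]
ee_rot: [0.976, 0.218, -0.001, 0.0]
ft_force: [-12.7, 0.0, 26.8]
grip_width: 0.659
grasp_force: 56.1
```

>>> apply_moves(rows=[{"x":0,"y":0,"z":0,"ax":0,"ay":0,"az":0,"gripper":0.5},{"x":0,"y":0,"z":0,"ax":0,"ay":0,"az":0,"gripper":0.5}])

```text
clock: 5.78
position: [0.5004, -0.0474, 0.0477]
ee_rot: [0.976, 0.218, -0.001, 0.0]
ft_force: [-6.7, -0.4, 12.9]
grip_width: 0.663
grasp_force: 54.9
```

The roll is seated: the TCP is 18.1 mm above its grasp height and the contact force is present. Now I'll release and lift.

>>> apply_moves(rows=[{"x":0,"y":0,"z":0,"ax":0,"ay":0,"az":0,"gripper":0.2},{"x":0,"y":0,"z":0,"ax":0,"ay":0,"az":0,"gripper":0},{"x":0,"y":0,"z":0,"ax":0,"ay":0,"az":0,"gripper":0},{"x":0,"y":0,"z":0,"ax":0,"ay":0,"az":0,"gripper":0},{"x":0,"y":0,"z":-10,"ax":0,"ay":0,"az":0,"gripper":0}])

```text
clock: 6.2
position: [0.4997, -0.0472, 0.056]
ee_rot: [0.976, 0.218, -0.001, -0.001]
ft_force: [-0.4, 0.2, -0.0]
grip_width: 1.001
grasp_force: 0.0
```

>>> apply_moves(rows=[{"x":0,"y":0,"z":-30,"ax":0,"ay":0,"az":0,"gripper":0},{"x":0,"y":0,"z":-40,"ax":0,"ay":0,"az":0,"gripper":0},{"x":0,"y":0,"z":-40,"ax":0,"ay":0,"az":0,"gripper":0},{"x":0,"y":0,"z":-40,"ax":0,"ay":0,"az":0,"gripper":0},{"x":0,"y":0,"z":0,"ax":0,"ay":0,"az":0,"gripper":0}])

```text
clock: 6.62
position: [0.5042, -0.0469, 0.2157]
ee_rot: [0.976, 0.218, 0.005, 0.002]
ft_force: [-0.3, -0.2, 0.1]
grip_width: 1.0
grasp_force: 0.0
```

```bash
cat >> e.py <<'E'
print('seated expect bottom/top',cr([.5,-.048,.018]),cr([.5,-.048,.068]))
P=np.array([.578,-.152]);r=np.array([.632,-.251]);print('arm len/ang',np.linalg.norm(r-P),np.degrees(np.arctan2(*(r-P)[::-1])))
print('to roller tool mm',totool((np.array([r[0],r[1],.2])-p)*1000,o).round(1))
E
python3 e.py e2
```

```text
[ 0.503  -0.0471  0.2122] [ 0.64  0.14 -0.69  1.79  0.09  1.24 -1.2 ] [-0.1  0.2 -1.3] [[0.905, 0.426, 0.006], [0.426, -0.905, 0.005]]
to hub tool mm [-3.1 -0.5 -0. ]
expected crop px roll bottom/top [354.  38.] [358. -64.] hub top [351. 282.]
seated expect bottom/top [349. 358.] [352. 263.]
arm len/ang 0.11276967677527504 -61.38954033403476
to roller tool mm [ 29.8 239.3  13.6]
```

View pics/e2.png

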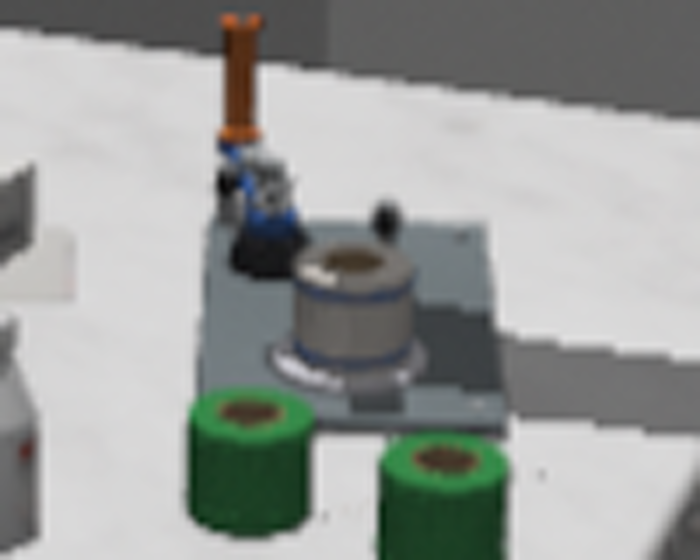

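The roll sits upright and flat on the turntable, its top centre at (355,263) against an expected (352,263). Next I'll turn the tool so that it closes tangentially on the roller.

>>> apply_moves(rows=[{"x":0,"y":0,"z":0,"ax":0,"ay":0,"az":7.1,"gripper":0},{"x":0,"y":0,"z":0,"ax":0,"ay":0,"az":7.1,"gripper":0},{"x":0,"y":0,"z":0,"ax":0,"ay":0,"az":7.1,"gripper":0},{"x":0,"y":0,"z":0,"ax":0,"ay":0,"az":7.1,"gripper":0},{"x":0,"y":0,"z":0,"ax":0,"ay":0,"az":7.1,"gripper":0}])

```text
clock: 7.08
position: [0.5003, -0.0472, 0.2069]
ee_rot: [0.996, -0.093, -0.001, -0.0]
ft_force: [0.0, 0.4, 0.3]
grip_width: 1.005
grasp_force: 0.0
```

>>> apply_moves(rows=[{"x":0,"y":0,"z":0,"ax":0,"ay":0,"az":7.1,"gripper":0},{"x":0,"y":0,"z":0,"ax":0,"ay":0,"az":7.1,"gripper":0},{"x":0,"y":0,"z":0,"ax":0,"ay":0,"az":7.1,"gripper":0},{"x":0,"y":0,"z":0,"ax":0,"ay":0,"az":7.1,"gripper":0},{"x":0,"y":0,"z":0,"ax":0,"ay":0,"az":7.1,"gripper":0}])

```text
clock: 7.5
position: [0.5003, -0.0472, 0.2068]
ee_rot: [0.92, -0.392, -0.001, 0.0]
ft_force: [-0.3, 0.2, -0.2]
grip_width: 1.001
grasp_force: 0.0
```

>>> apply_moves(rows=[{"x":0,"y":0,"z":0,"ax":0,"ay":0,"az":7.1,"gripper":0},{"x":0,"y":0,"z":0,"ax":0,"ay":0,"az":7.1,"gripper":0},{"x":0,"y":0,"z":0,"ax":0,"ay":0,"az":1.4,"gripper":0},{"x":0,"y":0,"z":0,"ax":0,"ay":0,"az":0,"gripper":0}])

```text
clock: 7.83
position: [0.4999, -0.0473, 0.2043]
ee_rot: [0.885, -0.466, -0.002, 0.003]
ft_force: [-0.4, -0.1, 0.4]
grip_width: 1.002
grasp_force: 0.0
```

```bash
cat > f.py <<'E'
from h import *
o=get_obs(); p=o['position']; M=R.from_quat(o['ee_rot']).as_matrix()
print(o['clock'],p.round(4),o['joint_pos'].round(2),'yaw of y',np.degrees(np.arctan2(M[1,1],M[0,1])).round(1),'x',M[:,0].round(3),'z',M[:,2].round(3))
print('to roller',totool((np.array([.632,-.251,.077])-p)*1000,o).round(1))
E
python3 f.py
```

```text
7.8333 [ 0.4999 -0.0473  0.2043] [ 0.4   0.12 -0.43  1.81  0.06  1.23 -2.58] yaw of y -145.6 x [ 0.565 -0.825 -0.001] z [-0.007 -0.004 -1.   ]
to roller [242.8   5.2 127.2]
```

Joint 7 nears its lower limit (-2.58) in this direction, so I'll take the other half-turn of the same grasp.

>>> apply_moves(rows=[{"x":0,"y":0,"z":0,"ax":0,"ay":0,"az":-7.1,"gripper":0},{"x":0,"y":0,"z":0,"ax":0,"ay":0,"az":-7.1,"gripper":0},{"x":0,"y":0,"z":0,"ax":0,"ay":0,"az":-7.1,"gripper":0},{"x":0,"y":0,"z":0,"ax":0,"ay":0,"az":-7.1,"gripper":0},{"x":0,"y":0,"z":0,"ax":0,"ay":0,"az":-7.1,"gripper":0}])

```text
clock: 8.25
position: [0.5001, -0.0477, 0.2047]
ee_rot: [0.985, -0.17, -0.003, 0.002]
ft_force: [0.6, -0.4, 0.1]
grip_width: 0.997
grasp_force: 0.0
```

>>> apply_moves(rows=[{"x":0,"y":0,"z":0,"ax":0,"ay":0,"az":-7.1,"gripper":0},{"x":0,"y":0,"z":0,"ax":0,"ay":0,"az":-7.1,"gripper":0},{"x":0,"y":0,"z":0,"ax":0,"ay":0,"az":-7.1,"gripper":0},{"x":0,"y":0,"z":0,"ax":0,"ay":0,"az":-7.1,"gripper":0},{"x":0,"y":0,"z":0,"ax":0,"ay":0,"az":-7.1,"gripper":0}])

```text
clock: 8.67
position: [0.5, -0.0477, 0.2047]
ee_rot: [0.99, 0.138, -0.003, 0.001]
ft_force: [-0.3, 0.5, -0.4]
grip_width: 1.003
grasp_force: 0.0
```

>>> apply_moves(rows=[{"x":0,"y":0,"z":0,"ax":0,"ay":0,"az":-7.1,"gripper":0},{"x":0,"y":0,"z":0,"ax":0,"ay":0,"az":-7.1,"gripper":0},{"x":0,"y":0,"z":0,"ax":0,"ay":0,"az":-7.1,"gripper":0},{"x":0,"y":0,"z":0,"ax":0,"ay":0,"az":-7.1,"gripper":0},{"x":0,"y":0,"z":0,"ax":0,"ay":0,"az":-7.1,"gripper":0}])

```text
clock: 9.08
position: [0.5001, -0.0477, 0.2047]
ee_rot: [0.901, 0.433, -0.003, 0.0]
ft_force: [-0.9, -0.3, 0.4]
grip_width: 1.001
grasp_force: 0.0
```

>>> apply_moves(rows=[{"x":0,"y":0,"z":0,"ax":0,"ay":0,"az":-7.1,"gripper":0},{"x":0,"y":0,"z":0,"ax":0,"ay":0,"az":-7.1,"gripper":0},{"x":0,"y":0,"z":0,"ax":0,"ay":0,"az":-7.1,"gripper":0},{"x":0,"y":0,"z":0,"ax":0,"ay":0,"az":-7.1,"gripper":0},{"x":0,"y":0,"z":0,"ax":0,"ay":0,"az":-7.1,"gripper":0}])

```text
clock: 9.5
position: [0.5001, -0.0477, 0.2047]
ee_rot: [0.726, 0.687, -0.003, -0.001]
ft_force: [-0.9, 0.1, 0.0]
grip_width: 1.003
grasp_force: 0.0
```

>>> apply_moves(rows=[{"x":0,"y":0,"z":0,"ax":0,"ay":0,"az":-7.1,"gripper":0},{"x":0,"y":0,"z":0,"ax":0,"ay":0,"az":-7.1,"gripper":0},{"x":0,"y":0,"z":0,"ax":0,"ay":0,"az":-7.1,"gripper":0},{"x":0,"y":0,"z":0,"ax":0,"ay":0,"az":-7.1,"gripper":0},{"x":0,"y":0,"z":0,"ax":0,"ay":0,"az":0,"gripper":0}])

```text
clock: 9.92
position: [0.5001, -0.0478, 0.2047]
ee_rot: [0.536, 0.845, -0.003, -0.002]
ft_force: [-0.2, 0.7, -0.2]
grip_width: 1.005
grasp_force: 0.0
```

```bash
python3 f.py
```

```text
9.9167 [ 0.5001 -0.0478  0.2047] [ 0.59  0.14 -0.63  1.8   0.09  1.24  0.37] yaw of y 25.2 x [-0.426  0.905 -0.001] z [-0.006 -0.003 -1.   ]
to roller [-240.    33.6  127.6]
```

>>> apply_moves(rows=[{"x":-40,"y":5.5,"z":0,"ax":0,"ay":0,"az":0,"gripper":0},{"x":-40,"y":5.5,"z":0,"ax":0,"ay":0,"az":0,"gripper":0},{"x":-40,"y":5.5,"z":0,"ax":0,"ay":0,"az":0,"gripper":0},{"x":-40,"y":5.5,"z":0,"ax":0,"ay":0,"az":0,"gripper":0},{"x":-40,"y":5.5,"z":0,"ax":0,"ay":0,"az":0,"gripper":0}])

```text
clock: 10.33
position: [0.6097, -0.2199, 0.2047]
ee_rot: [0.541, 0.841, -0.003, -0.001]
ft_force: [1.0, 0.5, 0.0]
grip_width: 1.001
grasp_force: 0.0
```

>>> apply_moves(rows=[{"x":-40,"y":5.5,"z":0,"ax":0,"ay":0,"az":0,"gripper":0},{"x":0,"y":0,"z":30,"ax":0,"ay":0,"az":0,"gripper":0},{"x":0,"y":0,"z":30,"ax":0,"ay":0,"az":0,"gripper":0},{"x":0,"y":0,"z":0,"ax":0,"ay":0,"az":0,"gripper":0}])

```text
clock: 10.67
position: [0.6275, -0.2519, 0.138]
ee_rot: [0.54, 0.841, -0.003, -0.006]
ft_force: [-0.5, -0.3, -0.8]
grip_width: 0.998
grasp_force: 0.0
```

```bash
python3 f.py; python3 e.py e3
```

```text
10.6667 [ 0.6275 -0.2519  0.138 ] [ 0.65  0.57 -0.48  1.4   0.27  1.25  0.57] yaw of y 24.6 x [-0.416  0.909  0.007] z [-0.014  0.001 -1.   ]
to roller [-1.4  5.2 60.9]
[ 0.6285 -0.2517  0.1415] [ 0.65  0.57 -0.48  1.4   0.27  1.25  0.57] [-0.2  0.6  0.4] [[-0.417, 0.909, 0.004], [0.909, 0.417, -0.011]]
to hub tool mm [238.7 -31.9   1.4]
expected crop px roll bottom/top [246.  21.] [248. -68.] hub top [351. 282.]
seated expect bottom/top [349. 358.] [352. 263.]
arm len/ang 0.11276967677527504 -61.38954033403476
to roller tool mm [ -0.6   2.8 -58.6]
```

View pics/e3.png

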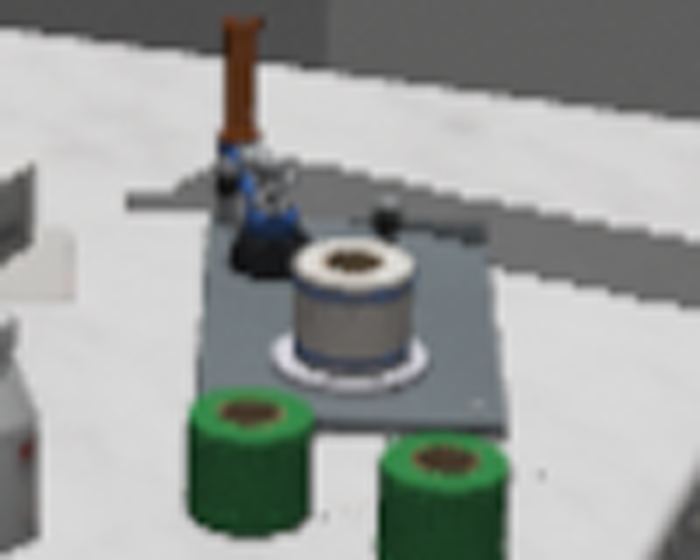

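The roll is well seated (top centre (355,262)) and the roller stands free at (242,80), with the gripper just above the crop. I'll descend and grip.

>>> apply_moves(rows=[{"x":0,"y":2,"z":30,"ax":0,"ay":0,"az":0,"gripper":0},{"x":0,"y":0,"z":34,"ax":0,"ay":0,"az":0,"gripper":0},{"x":0,"y":0,"z":0,"ax":0,"ay":0,"az":0,"gripper":0},{"x":0,"y":0,"z":0,"ax":0,"ay":0,"az":0,"gripper":0.5},{"x":0,"y":0,"z":0,"ax":0,"ay":0,"az":0,"gripper":0.5}], newtons=60)

```text
clock: 11.13
position: [0.6332, -0.2518, 0.0839]
ee_rot: [0.539, 0.842, -0.003, 0.0]
ft_force: [0.5, -0.7, 1.3]
grip_width: 0.748
grasp_force: 0.0
```

>>> apply_moves(rows=[{"x":0,"y":0,"z":0,"ax":0,"ay":0,"az":0,"gripper":0.7},{"x":0,"y":0,"z":0,"ax":0,"ay":0,"az":0,"gripper":1},{"x":0,"y":0,"z":0,"ax":0,"ay":0,"az":0,"gripper":1},{"x":0,"y":0,"z":0,"ax":0,"ay":0,"az":0,"gripper":1},{"x":0,"y":0,"z":0,"ax":0,"ay":0,"az":0,"gripper":1}])

```text
clock: 11.55
position: [0.6322, -0.2521, 0.0821]
ee_rot: [0.539, 0.842, -0.003, -0.001]
ft_force: [-3.3, 0.1, 6.5]
grip_width: 0.196
grasp_force: 58.2
```

```bash
python3 f.py
```

```text
11.55 [ 0.6322 -0.2521  0.0821] [ 0.64  0.62 -0.47  1.45  0.3   1.15  0.56] yaw of y 24.8 x [-0.419  0.908 -0.002] z [-0.005 -0.005 -1.   ]
to roller [1.1 0.3 5.1]
```

>>> apply_moves(rows=[{"x":0,"y":-6,"z":0,"ax":0,"ay":0,"az":3,"gripper":1},{"x":0,"y":-11.5,"z":0,"ax":0,"ay":0,"az":6,"gripper":1},{"x":0,"y":-11.5,"z":0,"ax":0,"ay":0,"az":6,"gripper":1},{"x":0,"y":-11.5,"z":0,"ax":0,"ay":0,"az":6,"gripper":1},{"x":0,"y":0,"z":0,"ax":0,"ay":0,"az":0,"gripper":1}], newtons=80)

```text
clock: 11.97
position: [0.5933, -0.2647, 0.0823]
ee_rot: [0.686, 0.728, -0.003, 0.001]
ft_force: [4.1, -1.4, 1.9]
grip_width: 0.192
grasp_force: 78.1
```

```bash
cat >> f.py <<'E'
P=np.array([.578,-.152]); v=p[:2]-P; a=np.degrees(np.arctan2(v[1],v[0]))
print('radius',np.linalg.norm(v).round(4),'ang',a.round(1),'swung',(-61.4-a).round(1),'F tool',totool(o['ft_force'],o).round(1),'grip',o['grip_width'],o['grasp_force'])
E
python3 f.py
```

```text
11.9667 [ 0.5933 -0.2647  0.0823] [ 0.65  0.55 -0.4   1.54  0.24  1.1   0.25] yaw of y 3.4 x [-0.06   0.998 -0.005] z [-0.003 -0.005 -1.   ]
to roller [11.4 39.5  5.1]
radius 0.1137 ang -82.3 swung 20.9 F tool [-1.7  4.  -2. ] grip 0.19228396320522287 78.05226802825928
```

>>> apply_moves(rows=[{"x":0,"y":-11.5,"z":0,"ax":0,"ay":0,"az":6,"gripper":1},{"x":0,"y":-11.5,"z":0,"ax":0,"ay":0,"az":6,"gripper":1},{"x":0,"y":-11.5,"z":0,"ax":0,"ay":0,"az":6,"gripper":1},{"x":0,"y":-11.5,"z":0,"ax":0,"ay":0,"az":6,"gripper":1},{"x":0,"y":0,"z":0,"ax":0,"ay":0,"az":0,"gripper":1}])

```text
clock: 12.38
position: [0.5477, -0.261, 0.0824]
ee_rot: [0.821, 0.571, -0.004, 0.002]
ft_force: [3.7, -6.9, 0.2]
grip_width: 0.192
grasp_force: 78.1
```

```bash
python3 f.py
```

```text
12.3833 [ 0.5477 -0.261   0.0824] [ 0.63  0.45 -0.33  1.67  0.17  1.05 -0.11] yaw of y -20.4 x [ 0.348  0.937 -0.008] z [-0.004 -0.007 -1.   ]
to roller [38.8 75.5  5. ]
radius 0.1131 ang -105.5 swung 44.1 F tool [-5.2  5.9 -0.2] grip 0.19216847814872182 78.11563968658447
```

>>> apply_moves(rows=[{"x":-0.6,"y":-11.5,"z":0,"ax":0,"ay":0,"az":6,"gripper":1},{"x":-0.6,"y":-11.5,"z":0,"ax":0,"ay":0,"az":6,"gripper":1},{"x":-0.6,"y":-11.5,"z":0,"ax":0,"ay":0,"az":6,"gripper":1},{"x":-0.6,"y":-11.5,"z":0,"ax":0,"ay":0,"az":6,"gripper":1},{"x":0,"y":0,"z":0,"ax":0,"ay":0,"az":0,"gripper":1}])

```text
clock: 12.8
position: [0.5073, -0.2393, 0.0823]
ee_rot: [0.921, 0.389, -0.003, 0.002]
ft_force: [5.2, -5.3, -0.1]
grip_width: 0.191
grasp_force: 78.3
```

```bash
python3 f.py
```

```text
12.8 [ 0.5073 -0.2393  0.0823] [ 0.59  0.35 -0.28  1.8   0.12  1.01 -0.51] yaw of y -44.2 x [ 0.697  0.717 -0.007] z [-0.004 -0.005 -1.   ]
to roller [78.6 97.6  4.9]
radius 0.1124 ang -129.0 swung 67.6 F tool [-0.1  7.4  0.1] grip 0.1914367056234223 78.340744972229
```

>>> apply_moves(rows=[{"x":-0.3,"y":-11.5,"z":0,"ax":0,"ay":0,"az":6,"gripper":1},{"x":-0.2,"y":-6,"z":0,"ax":0,"ay":0,"az":3,"gripper":1},{"x":-0.1,"y":-3,"z":0,"ax":0,"ay":0,"az":1.5,"gripper":1},{"x":0,"y":0,"z":0,"ax":0,"ay":0,"az":0,"gripper":1}])

```text
clock: 13.13
position: [0.4937, -0.2255, 0.0823]
ee_rot: [0.952, 0.306, -0.003, 0.002]
ft_force: [3.4, -5.9, 1.3]
grip_width: 0.188
grasp_force: 78.5
```

```bash
python3 f.py; python3 - <<'E'
import numpy as np
q=np.array([(.6322,-.2521),(.5933,-.2647),(.5477,-.261),(.5073,-.2393)])
s=np.linalg.lstsq(np.c_[2*q,np.ones(4)],(q**2).sum(1),rcond=None)[0]; c=s[:2]; print(c,np.sqrt(s[2]+c@c))
E
```

```text
13.1333 [ 0.4937 -0.2255  0.0823] [ 0.56  0.32 -0.26  1.84  0.1   0.99 -0.69] yaw of y -54.4 x [ 0.813  0.583 -0.007] z [-0.004 -0.006 -1.   ]
to roller [ 97.5 101.3   4.8]
radius 0.1118 ang -138.9 swung 77.5 F tool [-0.7  6.8 -1.3] grip 0.18827509513482818 78.51844668388367
[ 0.57914669 -0.15422641] 0.11134134801558108
```

>>> apply_moves(rows=[{"x":0,"y":-2,"z":0,"ax":0,"ay":0,"az":1,"gripper":1},{"x":0,"y":-2,"z":0,"ax":0,"ay":0,"az":1,"gripper":1},{"x":0,"y":0,"z":0,"ax":0,"ay":0,"az":0,"gripper":1}])

```text
clock: 13.38
position: [0.492, -0.2234, 0.0823]
ee_rot: [0.957, 0.289, -0.002, 0.003]
ft_force: [5.1, -9.1, -1.4]
grip_width: 0.191
grasp_force: 78.5
```

>>> apply_moves(rows=[{"x":0,"y":-2,"z":0,"ax":0,"ay":0,"az":1,"gripper":1},{"x":0,"y":0,"z":0,"ax":0,"ay":0,"az":0,"gripper":1},{"x":0,"y":0,"z":0,"ax":0,"ay":0,"az":0,"gripper":1}])

```text
clock: 13.63
position: [0.4917, -0.2231, 0.0825]
ee_rot: [0.96, 0.281, -0.002, 0.004]
ft_force: [10.8, -14.3, -4.6]
grip_width: 0.19
grasp_force: 78.2
```

```bash
python3 f.py
```

```text
13.6333 [ 0.4917 -0.2231  0.0825] [ 0.56  0.31 -0.25  1.86  0.1   0.99 -0.74] yaw of y -57.3 x [ 0.842  0.54  -0.005] z [-0.001 -0.008 -1.   ]
to roller [103.   99.2   5.6]
radius 0.1118 ang -140.5 swung 79.1 F tool [ 1.4 17.8  4.7] grip 0.1900042955326518 78.23048114776611
```

>>> apply_moves(rows=[{"x":0,"y":-0.5,"z":0,"ax":0,"ay":0,"az":0,"gripper":1},{"x":0,"y":0,"z":0,"ax":0,"ay":0,"az":0,"gripper":1},{"x":0,"y":0,"z":0,"ax":0,"ay":0,"az":0,"gripper":1},{"x":0,"y":0,"z":0,"ax":0,"ay":0,"az":0,"gripper":1},{"x":0,"y":0,"z":0,"ax":0,"ay":0,"az":0,"gripper":1}])

```text
clock: 14.05
position: [0.4917, -0.2229, 0.0825]
ee_rot: [0.96, 0.281, -0.001, 0.004]
ft_force: [10.6, -14.5, -5.5]
grip_width: 0.187
grasp_force: 78.3
```

```bash
python3 f.py; python3 e.py e4 >/dev/null
```

```text
14.05 [ 0.4917 -0.2229  0.0825] [ 0.56  0.31 -0.25  1.86  0.1   0.99 -0.74] yaw of y -57.3 x [ 0.842  0.539 -0.005] z [-0.    -0.009 -1.   ]
to roller [103.   99.3   5.6]
radius 0.1117 ang -140.6 swung 79.2 F tool [ 1.1 17.9  5.6] grip 0.18689420712742377 78.26052904129028
```

View pics/e4.png

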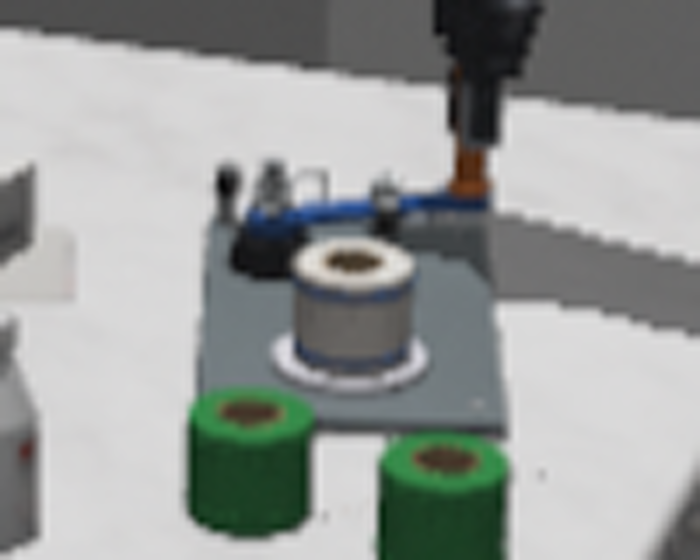

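The picture shows the blue arm against its stop post at about (385,205), and the gripper holding the orange roller at (470,170) clear of everything else. The roll is seated on the hub at (355,262). The force has held steady at 18 N, against about 7 N from the spring alone, so I'll hand in.

```bash
python3 -c "
from workcell import *
print(hand_in())"
```

```text
the job is handed in; nothing more can be done
None
```

The label roll is seated upright and flat on the hub, and the gripper is still holding the orange guide roller at its forward stop; I handed the job in at about 14 s, and the hand-in gave no verdict.

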